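# Snap the blue bearing block into the loading bed

### The arm

A 6-joint arm with a two-finger parallel gripper is mounted at the origin on the work surface. World frame = base frame: x ahead of the robot, y to its left, z up, the work surface at z = 0. Lengths are in mm, angles in degrees, forces in N, time in s.
With the tool pointing down it reaches from about 300 to 850 mm from the base axis. Payload 4.2 kg.
Tool frame: the origin (TCP) lies midway between the tips of the shut fingers; the grasp point (between the pads) lies 19 mm behind it (env.grip_point_offset is the distance from the TCP to the grasp point, in mm); z points along the fingers, x is the direction in which the jaws open and shut, and the axes are right-handed (so a half turn about z gives the same grasp; the last joint's range is limited). The gripper opens to 91 mm and grips with 3 to 60 N. Pads are 32 mm wide; open, the fingers measure 118 mm over their backs; the gripper's body (76 mm by 178 mm) begins 60 mm behind the grasp point.
Start: joints at [-70.015, 18.312, 89.639, -0, 72.044, -1.146], TCP at [207.29, -536.355, 191.576] pointing down, gripper open.
Joint ranges: [-177.97, 177.97], [-48.28, 115.42], [12.27, 149.76], [-77.06, 257.06], [2.81, 150.46], [-146.56, 146.56]. Speed limits (degrees/s): [147.25, 147.25, 180, 180, 180, 180].

### API

Orientations are given as [roll, pitch, yaw] about the fixed x, y, z axes, in that order (R = Rz(yaw) Ry(pitch) Rx(roll)).
In Python, from workcell import env gives the robot as it stands.
- The arm moves only by the shell command python3 -m pendant 'ROWS' [FORCE]. ROWS is JSON, a list of rows, each an object with "xyz": the shift along the tool's x, y, z in m, a list of three; "roll": the turn about the tool's z in degrees; "jaw": the closure, from 0 (fully open) to 1 (shut). A call has exactly 8 rows; each row is the pose to reach, as a shift and turn from the pose commanded when the call began, along the tool's axes at that moment; what a row does not reach only later rows make up. A row lasts 1/8 s, in which the tool goes at most 62.5 mm and 10.7 degrees, less where a joint would pass 70% of its speed; a pose out of reach is approached as far as the arm can. A call with a gripper value outside its range is refused whole. The fingers move at their own pace and stop on an object; FORCE is the grip in N (left out, the last holds). Time passes only in rows, so rows that repeat a pose let the fingers close, or fill a call up. It gives the time, the measured TCP pose, the force and the opening at its end, in the units of the state.
- env.state(): the state, without advancing time (a new reading comes with each control period).
- env.grab_frame(name): name is "side" or "top"; returns (picture, depth): 400x640x3 uint8, blue, green, red; 400x640 float32, mm along the optical axis (not along the pixel's ray), 0 where there is no reading.
- env.camera_params(name): a dict with "camera_matrix" (3x3 intrinsics, pixels), "D" ([k1, k2, p1, p2, k3] as OpenCV has them; the pictures are not rectified), "cam_to_world" (4x4, takes a point from camera to world coordinates). Camera axes: x right, y up, looking along -z (the intrinsics and any distortion apply to the point x, -y, -z); pixel columns grow to the right and rows downward; lengths in mm; the calibration is good to about 2 mm. A picture is of the moment at which its call begins. camera_params takes no time and is no camera call.
- env.job_done(): hands the job in, once; it reports no verdict.
The state is a dict: "time_s": time; "qpos": joint angles; "qvel": joint speeds; "effort": joint torques, N m; "ee_pos": TCP position; "ee_rot": TCP orientation; "force": force on the tool from outside, world axes, zero at the start; "torque": the same for the moment, N m; "gripper_width": finger opening in mm.
Only numpy, scipy, OpenCV 4.12 (cv2) and the standard library are available. Lean on these libraries where they do the work, as an engineer would, in place of code of your own. Each camera call takes 0.05 s, during which the arm holds its last target. There are 200 camera calls.

### The job

Take the bearing block with the blue handle, set it down in the open mouth of the grey loading bed and slide it along the lane, under the lips, up to the end stop, so that it pushes the yellow spring catch aside and the catch clicks shut behind it. Let go and leave it lying flat there. Leave the orange-handled block where it stands.

Things in the scene. Friction and masses are not known exactly. Their poses are not given: they have to be found in the camera images.
- blue_block: Block to load, 0.3-0.6 kg: aluminium foot plate 84 x 84 x 14 mm, on it a dark neck (z 14-34 mm) and an upright blue handle (z 34-90), both 26 mm square. Grip the handle from above across two opposite faces, best at z 65-75. Origin: centre of the underside; z up, x and y parallel to the sides. Fits the bed in any quarter turn.
- orange_block: Bystander, same shape and size as the blue block but with an orange handle; stays where it is. Origin and axes as for the blue block.
- bed: Grey smooth fixed bed. Origin: underside, on the lane's middle line; block slides to +x. Floor z=12 mm, x -150..120. Set block's origin at x=-100, y=0, square to the lane: guides there (to z 30) funnel to lane width 110. From x=13 lips (z 36-42) reach in to y=+-28: foot goes under, neck between. End stop at x=104, block origin then x=62, z=12. Catch housing at +y to y=146, z to 46.
- catch (a joint): Yellow spring catch, slides along bed +y, m: 0 = sprung into the lane (start), max 0.046. Nose reaches in to y=15 mm, z 14-36; slanted face x -60..5 that the foot's edge pushes aside (slippery; spring 1 N, 5 N when open; under 6 N along the slide), flat face x=9. Stays aside while the foot passes, snaps back to 0 once the block's origin is past bed x=51. Tab at its outer end.
Not all that is in view belongs to the job. What is shaped like the blue_block but brown, green or pink is not meant.

How it is judged:
By the outcome, as a careful person would: the job done as asked, in the order asked, and still so for the second after the job is handed in, with the robot touching nothing.
It also fails if it takes over 45 s, if anything falls off the work surface, if the arm or the gripper's body presses on something with over 40 N, if the wrist force passes 120 N, or if a joint passes its speed limit or range.

## Working session

There is one attempt and no reset: what is moved stays moved. The work goes in short steps, Python scripts to look and compute and a shell command to move; the robot and the scene stay as the last step left them, time stands still between calls to the robot, and variables do not carry over. Pictures are saved under pics/ and viewed, about 8 in all and at most 12, crops included, and the job is handed in when it is done.

```bash
mkdir -p pics
cat > h.py <<'E'
import numpy as np, cv2
from workcell import env
def grab(n):
    im,d=env.grab_frame(n); return im.copy(),d.copy()
def pts(n,uv,d=None,z=None):
    """pixels (N,2) -> world, by depth values d or by plane z"""
    p=env.camera_params(n);K=np.array(p["camera_matrix"],float);D=np.array(p["D"],float);T=np.array(p["cam_to_world"],float)
    n_=cv2.undistortPoints(np.array(uv,float).reshape(-1,1,2),K,D).reshape(-1,2)
    r=np.c_[n_[:,0],-n_[:,1],-np.ones(len(n_))]
    w=r@T[:3,:3].T; o=T[:3,3]
    s=np.array(d,float) if d is not None else (z-o[2])/w[:,2]
    return o+w*np.reshape(s,(-1,1))
E
python3 - <<'E'
from h import *
for n in ("top","side"):
    im,d=grab(n); cv2.imwrite(f"pics/{n}0.png",im); np.save(f"{n}0.npy",d)
    p=env.camera_params(n); print(n,np.round(p["cam_to_world"],2).tolist(),np.round(p["camera_matrix"],1).tolist(),p["D"])
s=env.state();print({k:np.round(v,2).tolist() for k,v in s.items()})
E
```

```text
top [[0.02, 0.99, -0.1, 435.15], [-1.0, 0.02, -0.01, -64.21], [-0.0, 0.1, 1.0, 901.74], [0.0, 0.0, 0.0, 1.0]] [[455.5, 0.0, 317.4], [0.0, 455.5, 191.5], [0.0, 0.0, 1.0]] [0.04251659 0.         0.         0.         0.        ]
side [[1.0, 0.01, -0.05, 476.96], [-0.05, 0.58, -0.81, -720.68], [0.02, 0.81, 0.58, 532.88], [0.0, 0.0, 0.0, 1.0]] [[384.2, 0.0, 328.6], [0.0, 384.2, 203.9], [0.0, 0.0, 1.0]] [-0.06543219  0.          0.          0.          0.        ]
{'time_s': 0.1, 'qpos': [-70.02, 18.35, 89.7, 0.0, 72.04, -1.14], 'qvel': [0.12, -0.03, -0.17, -0.0, 0.02, 0.0], 'effort': [-0.0, -41.33, -23.25, 0.07, 0.04, -0.0], 'ee_pos': [207.12, -535.91, 190.82], 'ee_rot': [-180.0, 0.09, -68.87], 'force': [-0.51, 1.0, -0.19], 'torque': [-0.01, -0.06, 0.02], 'gripper_width': 91.32}
```

View pics/top0.png

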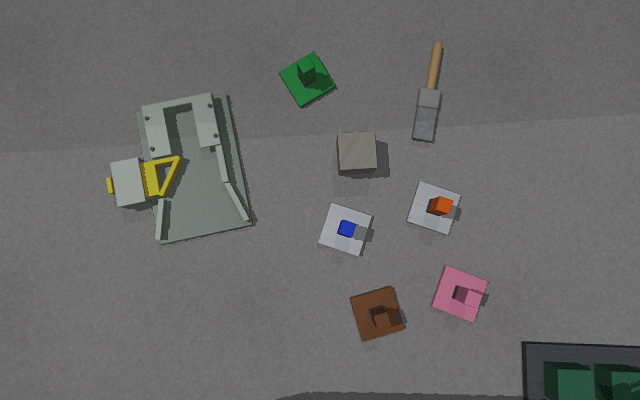

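View pics/side0.png

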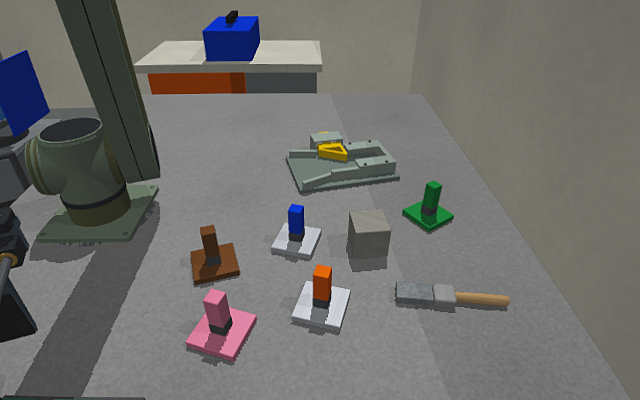

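The top view shows candidates for the blue block: blue handle on a silver foot at (347,229). Look-alikes are orange (440,206), brown (378,313), pink (460,293) and green (307,75). The side view also has a blue box at (232,38) and a blue panel at (22,92), both off the table. I choose (347,229), which is (296,220) in the side view. The bed's mouth is at (203,230) in the top view, with the stop at (178,100) and the catch at (160,175). Next I measure and take a close crop.

```bash
cat > m.py <<'E'
from h import *
im=cv2.imread("pics/top0.png");d=np.load("top0.npy")
v,u=np.mgrid[0:400,0:640]; uv=np.c_[u.ravel(),v.ravel()]
P=pts("top",uv,d.ravel()).reshape(400,640,3); Z=P[...,2]
for r in ((40,40),(300,300),(420,160),(580,100)): print("table",r,np.round(P[r[1],r[0]],1))
hsv=cv2.cvtColor(im,cv2.COLOR_BGR2HSV)
def big(m):
    n,l,s,c=cv2.connectedComponentsWithStats(m.astype(np.uint8)); return l==1+np.argmax(s[1:,4])
for nm,lo,hi in (("blue",110,130),("orange",5,12)):
    m=(hsv[...,0]>=lo)&(hsv[...,0]<=hi)&(hsv[...,1]>150)
    if nm=="orange": m[250:]=0
    m=big(m); zt=np.percentile(Z[m],80); t=m&(Z>80)
    print(nm,"handle px",uv[m.ravel()].mean(0),"ztop",zt,"n",m.sum(),t.sum(),"top xyz",np.round(P[t].mean(0),1), "plane90",np.round(pts("top",uv[t.ravel()],z=90).mean(0),1))
    c=uv[m.ravel()].mean(0)
    w=(abs(u-c[0])<45)&(abs(v-c[1])<45)
    f=w&(hsv[...,1]<60)&(hsv[...,2]>140)&(Z<25)&(Z>5)
    q=np.c_[np.nonzero(big(f))[::-1]]
    hull=cv2.convexHull(q.astype(np.float32)).reshape(-1,2)
    wp=pts("top",hull,z=14)[:,:2]
    print(" foot z",np.median(Z[big(f)]),"rect",cv2.minAreaRect(wp.astype(np.float32)))
c=im[60:300,80:400]; cv2.imwrite("pics/crop1.png",cv2.resize(c,None,fx=2.4,fy=2.4,interpolation=cv2.INTER_CUBIC))
# bed height bands
reg=(u>95)&(u<265)&(v>80)&(v<255)
print("hist",[(int(b),int(k)) for k,b in zip(*np.histogram(Z[reg],bins=np.arange(-4,60,4)))])
for lo,hi in ((7,18),(24,34),(37,46.5)):
    b=big(reg&(Z>lo)&(Z<hi)); r=cv2.minAreaRect(P[b][:,:2].astype(np.float32)); print(lo,hi,b.sum(),r)
E
python3 m.py
```

```text
table (40, 40) [ 8.198e+02  5.109e+02 -4.000e-01]
table (300, 300) [312.9 -29.    0.8]
table (420, 160) [ 592.5 -260.4    2.2]
table (580, 100) [ 7.203e+02 -5.763e+02  5.000e-01]
blue handle px [346.3125 228.1875] ztop 91.89616989154452 n 224 212 top xyz [ 451.8 -111.5   94.5] plane90 [ 451.9 -111.7   90. ]
 foot z 15.076324610785264 rect ((451.7159423828125, -112.22282409667969), (81.81475830078125, 81.6524658203125), 72.86075592041016)
orange handle px [440.36305732 205.46496815] ztop 91.64599052223664 n 314 220 top xyz [ 497.1 -281.1   93.9] plane90 [ 497.4 -282.2   90. ]
 foot z 15.128032555849359 rect ((498.142333984375, -283.5914001464844), (81.74620819091797, 81.72090911865234), 72.27718353271484)
hist [(-4, 3936), (0, 10175), (4, 454), (8, 2404), (12, 5948), (16, 359), (20, 174), (24, 170), (28, 490), (32, 540), (36, 846), (40, 1962), (44, 1518), (48, 293), (52, 0)]
7 18 8055 ((565.2854614257812, 191.75588989257812), (269.6156005859375, 191.4525909423828), 13.420171737670898)
24 34 255 ((463.5396423339844, 242.1406707763672), (11.329987525939941, 75.09761810302734), 88.6110610961914)
37 46.5 2474 ((634.6405639648438, 204.94363403320312), (124.3202896118164, 135.33973693847656), 12.970545768737793)
```

View pics/crop1.png

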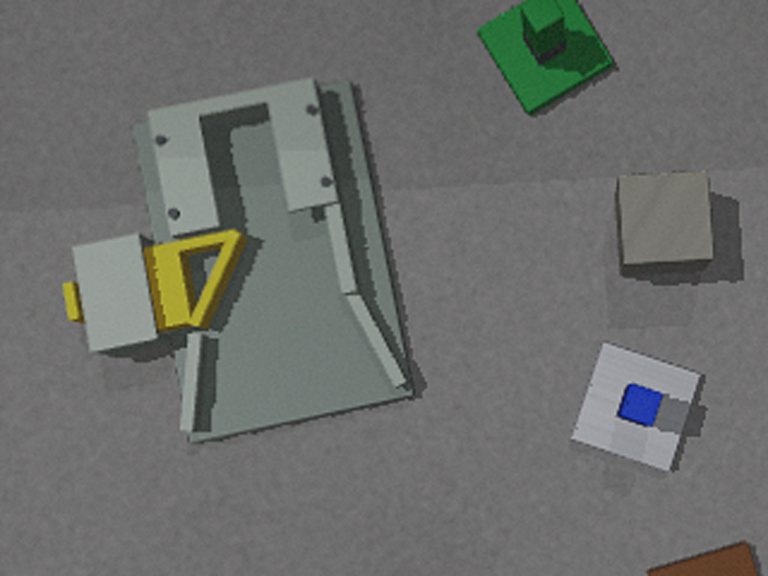

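The crop confirms silver foot, dark neck and blue handle. The foot measures 82 mm square with its top at z 15 and the handle top at z 90–94. Next I get the bed frame from its edges and work out the first shift.

```bash
cat >> h.py <<'E'
def go(x,y,z,yaw):
    s=env.state();p=np.array(s["ee_pos"]);a=np.radians(s["ee_rot"][2])
    R=np.array([[np.cos(a),np.sin(a),0],[np.sin(a),-np.cos(a),0],[0,0,-1]])
    print("at",np.round(p,1),np.round(s["ee_rot"],2),"F",np.round(s["force"],1),"w",round(s["gripper_width"],1),"t",s["time_s"])
    print("shift m",np.round(R.T@(np.array([x,y,z])-p)/1000,4),"roll",round(-((yaw-s["ee_rot"][2]+180)%360-180),2))
E
cat > b.py <<'E'
from h import *
im=cv2.imread("pics/top0.png");d=np.load("top0.npy")
v,u=np.mgrid[0:400,0:640]; uv=np.c_[u.ravel(),v.ravel()]
Z=pts("top",uv,d.ravel())[:,2].reshape(400,640)
hsv=cv2.cvtColor(im,cv2.COLOR_BGR2HSV); yel=(hsv[...,0]>20)&(hsv[...,0]<35)&(hsv[...,1]>120)
reg=(u>95)&(u<265)&(v>80)&(v<255)
a=np.radians(13.3);O=np.array([579.9,195.3]);R=np.array([[np.cos(a),-np.sin(a)],[np.sin(a),np.cos(a)]])
lip=((pts("top",uv,z=42)[:,:2]-O)@R).reshape(400,640,2)
m=reg&(Z>36)&(Z<50)&~yel
inner=m&(lip[...,0]>25)&(lip[...,0]<85)
L=[];Rr=[]
for x0 in range(16,96,8):
    s=m&(abs(lip[...,0]-x0)<4); y=lip[...,1][s]
    print(x0,"y: outer+ %.1f in+ %.1f in- %.1f outer- %.1f"%(y.max(),y[y>0].min(),y[y<0].max(),y.min()))
for y0 in (-50,-40,40,50):
    s=m&(abs(lip[...,1]-y0)<4)&(lip[...,0]>-10); x=lip[...,0][s]; print("y",y0,"x %.1f..%.1f"%(x.min(),x.max()))
for y0 in (-15,0,15):
    s=m&(abs(lip[...,1]-y0)<4)&(lip[...,0]>30); x=lip[...,0][s]; print("stop y",y0,"x %.1f..%.1f"%(x.min(),x.max()))
fl=((pts("top",uv,z=12)[:,:2]-O)@R).reshape(400,640,2)
f=reg&(Z>6)&(Z<18)
for y0 in (-40,-20,0,20,40):
    s=f&(abs(fl[...,1]-y0)<5)&(fl[...,0]<-100); print("mouth y",y0,"x %.1f"%fl[...,0][s].min())
for x0 in (-140,-120,-100,0,40,80):
    s=f&(abs(fl[...,0]-x0)<5); print("base x",x0,"y %.1f..%.1f"%(fl[...,1][s].min(),fl[...,1][s].max()))
go(451.8,-112,170,-17.1)
E
python3 b.py
```

```text
16 y: outer+ 141.3 in+ 24.3 in- -31.7 outer- -71.6
24 y: outer+ 64.2 in+ 24.8 in- -32.0 outer- -70.4
32 y: outer+ 64.4 in+ 24.9 in- -31.6 outer- -70.8
40 y: outer+ 64.2 in+ 24.6 in- -30.4 outer- -70.7
48 y: outer+ 63.9 in+ 24.4 in- -29.6 outer- -71.1
56 y: outer+ 64.4 in+ 24.5 in- -30.3 outer- -70.7
64 y: outer+ 64.2 in+ 25.0 in- -29.9 outer- -71.4
72 y: outer+ 64.0 in+ 24.3 in- -29.8 outer- -71.7
80 y: outer+ 63.7 in+ 24.4 in- -29.7 outer- -71.0
88 y: outer+ 63.8 in+ 24.5 in- -29.7 outer- -70.9
y -50 x 11.9..115.9
y -40 x 11.9..117.1
y 40 x 11.6..116.7
y 50 x 11.6..116.7
stop y -15 x 101.6..117.5
stop y 0 x 101.2..117.1
stop y 15 x 103.5..117.1
mouth y -40 x -150.0
mouth y -20 x -149.7
mouth y 0 x -149.9
mouth y 20 x -150.1
mouth y 40 x -149.8
base x -140 y -96.3..88.2
base x -120 y -124.8..74.2
base x -100 y -96.1..155.2
base x 0 y -95.9..64.0
base x 40 y -95.4..88.3
base x 80 y -95.8..88.4
at [ 207.1 -535.9  190.8] [-1.800e+02  9.000e-02 -6.887e+01] F [-0.5  1.  -0.2] w 91.3 t 0.1
shift m [-0.3072 -0.381   0.0208] roll -51.77
```

```bash
python3 -m pendant '[{"xyz":[-0.03,-0.038,0],"roll":-5,"jaw":0},{"xyz":[-0.068,-0.085,0.003],"roll":-12,"jaw":0},{"xyz":[-0.106,-0.132,0.006],"roll":-19,"jaw":0},{"xyz":[-0.144,-0.179,0.01],"roll":-26,"jaw":0},{"xyz":[-0.182,-0.226,0.01],"roll":-33,"jaw":0},{"xyz":[-0.22,-0.273,0.02],"roll":-40,"jaw":0},{"xyz":[-0.258,-0.32,0.02],"roll":-47,"jaw":0},{"xyz":[-0.29,-0.36,0.02],"roll":-51.8,"jaw":0}]' 30; python3 -c "
from h import *
go(451.8,-112,120,-17.1)"
```

```text
time_s: 1.1
ee_pos: [439.0, -134.0, 171.3]
ee_rot: [180.0, 0.0, -16.9]
force: [0.3, -0.1, 1.3]
gripper_width: 91.2
at [ 439.  -134.   171.3] [ 1.800e+02  2.000e-02 -1.685e+01] F [ 0.3 -0.1  1.3] w 91.2 t 1.1
shift m [ 0.0059 -0.0247  0.0513] roll 0.25
```

```bash
python3 -m pendant '[{"xyz":[0.003,-0.013,0],"roll":0,"jaw":0},{"xyz":[0.006,-0.026,0.005],"roll":0.2,"jaw":0},{"xyz":[0.006,-0.026,0.02],"roll":0.2,"jaw":0},{"xyz":[0.006,-0.026,0.035],"roll":0.2,"jaw":0},{"xyz":[0.006,-0.026,0.05],"roll":0.2,"jaw":0},{"xyz":[0.006,-0.026,0.05],"roll":0.2,"jaw":0},{"xyz":[0.006,-0.026,0.05],"roll":0.2,"jaw":0},{"xyz":[0.006,-0.026,0.05],"roll":0.2,"jaw":0}]'; python3 -c "
from h import *
go(451.8,-112,51,-17.1)
im,d=grab('top');cv2.imwrite('pics/t2.png',cv2.resize(im[150:300,260:460],None,fx=2,fy=2))
im2,d=grab('side');im2=cv2.resize(im2[150:300,210:410],None,fx=2,fy=2);cv2.imwrite('pics/ts2.png',np.hstack([cv2.resize(im[150:300,260:460],None,fx=2,fy=2),im2]))"
```

```text
time_s: 2.1
ee_pos: [452.3, -113.4, 122.1]
ee_rot: [180.0, -0.1, -17.3]
force: [0.1, -0.6, 0.5]
gripper_width: 91.3
at [ 452.3 -113.4  122.1] [ 1.7999e+02 -8.0000e-02 -1.7310e+01] F [ 0.1 -0.6  0.5] w 91.3 t 2.1
shift m [-0.0009 -0.0012  0.0711] roll -0.21
```

View pics/ts2.png

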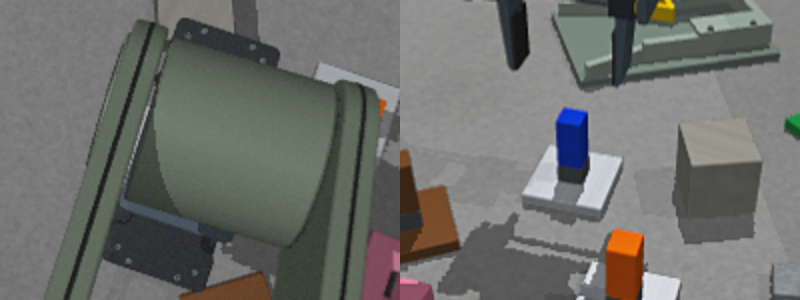

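The side crop shows the open finger tips at (515,65) and (618,85), evenly either side of the blue handle at (572,113), with clear space around. I go down and close.

```bash
python3 -m pendant '[{"xyz":[-0.001,-0.001,0.012],"roll":0,"jaw":0},{"xyz":[-0.001,-0.001,0.03],"roll":0,"jaw":0},{"xyz":[-0.001,-0.001,0.048],"roll":0,"jaw":0},{"xyz":[-0.001,-0.001,0.062],"roll":0,"jaw":0},{"xyz":[-0.001,-0.001,0.071],"roll":0,"jaw":0},{"xyz":[-0.001,-0.001,0.071],"roll":0,"jaw":0.4},{"xyz":[-0.001,-0.001,0.071],"roll":0,"jaw":0.8},{"xyz":[-0.001,-0.001,0.071],"roll":0,"jaw":1}]' 30
python3 -m pendant '[{"xyz":[0,0,0],"roll":0,"jaw":1},{"xyz":[0,0,0],"roll":0,"jaw":1},{"xyz":[0,0,0],"roll":0,"jaw":1},{"xyz":[0,0,0],"roll":0,"jaw":1},{"xyz":[0,0,-0.008],"roll":0,"jaw":1},{"xyz":[0,0,-0.02],"roll":0,"jaw":1},{"xyz":[0,0,-0.035],"roll":0,"jaw":1},{"xyz":[0,0,-0.05],"roll":0,"jaw":1}]' 40
python3 -c "
from h import *
a=np.radians(13.3);ex=np.array([np.cos(a),np.sin(a)]);O=np.array([579.7,192.0])
p=O-100*ex;print(p);go(*p,101,13.3)"
```

```text
time_s: 3.2
ee_pos: [451.7, -111.9, 51.1]
ee_rot: [180.0, -0.1, -17.3]
force: [-0.2, 0.1, -0.4]
gripper_width: 63.9
time_s: 4.2
ee_pos: [451.0, -111.7, 101.5]
ee_rot: [180.0, 0.0, -17.3]
force: [0.1, 0.1, -4.1]
gripper_width: 25.5
[482.38211272 168.99502628]
at [ 451.  -111.7  101.5] [ 1.800e+02  1.000e-02 -1.727e+01] F [ 0.1  0.1 -4.1] w 25.5 t 4.2
shift m [-0.0534 -0.2773  0.0005] roll -30.57
```

Held: opening 25.5 mm, weight about 4 N. I carry it to above the mouth.

```bash
python3 -m pendant '[{"xyz":[-0.003,-0.015,-0.01],"roll":-2,"jaw":1},{"xyz":[-0.01,-0.05,-0.01],"roll":-6,"jaw":1},{"xyz":[-0.019,-0.1,-0.01],"roll":-11,"jaw":1},{"xyz":[-0.029,-0.15,-0.01],"roll":-17,"jaw":1},{"xyz":[-0.039,-0.2,-0.01],"roll":-22,"jaw":1},{"xyz":[-0.047,-0.243,-0.01],"roll":-27,"jaw":1},{"xyz":[-0.052,-0.268,-0.01],"roll":-30,"jaw":1},{"xyz":[-0.053,-0.277,-0.01],"roll":-30.6,"jaw":1}]'
python3 -m pendant '[{"xyz":[0,0,0.005],"roll":0,"jaw":1},{"xyz":[0,0,0.01],"roll":0,"jaw":1},{"xyz":[0,0,0.01],"roll":0,"jaw":1},{"xyz":[0,0,0.01],"roll":0,"jaw":1},{"xyz":[0,0,0.01],"roll":0,"jaw":1},{"xyz":[0,0,0.01],"roll":0,"jaw":1},{"xyz":[0,0,0.01],"roll":0,"jaw":1},{"xyz":[0,0,0.01],"roll":0,"jaw":1}]'
python3 -c "
from h import *
go(482.4,169,64,13.3)
im,d=grab('top');im2,d=grab('side');f=lambda i:cv2.resize(i,None,fx=2.5,fy=2.5)
cv2.imwrite('pics/ts3.png',np.hstack([f(im[90:270,90:250]),f(im2[90:270,250:410])]))"
```

```text
time_s: 5.2
ee_pos: [482.2, 170.5, 110.5]
ee_rot: [-180.0, 0.0, 13.5]
force: [-1.0, -1.3, -4.8]
gripper_width: 25.9
time_s: 6.2
ee_pos: [482.9, 168.6, 100.5]
ee_rot: [180.0, -0.0, 13.3]
force: [-0.1, 0.4, -4.0]
gripper_width: 25.6
at [482.9 168.6 100.5] [180.    -0.    13.33] F [-0.1  0.4 -4. ] w 25.6 t 6.2
shift m [-0.0004 -0.0005  0.0365] roll 0.03
```

View pics/ts3.png

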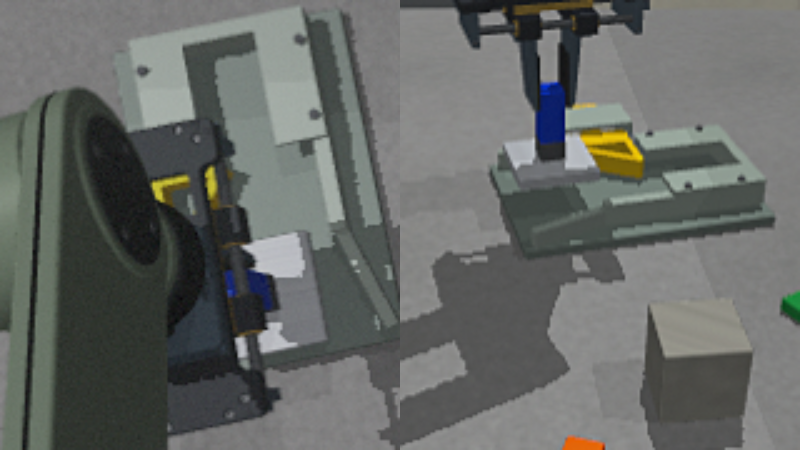

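The block hangs square in the lane direction over the mouth, with its foot at (290,300) in the left panel and clear of guides and catch. I lower it to the floor.

```bash
python3 -m pendant '[{"xyz":[0,0,0.006],"roll":0,"jaw":1},{"xyz":[0,0,0.015],"roll":0,"jaw":1},{"xyz":[0,0,0.024],"roll":0,"jaw":1},{"xyz":[0,0,0.031],"roll":0,"jaw":1},{"xyz":[0,0,0.035],"roll":0,"jaw":1},{"xyz":[0,0,0.036],"roll":0,"jaw":1},{"xyz":[0,0,0.037],"roll":0,"jaw":1},{"xyz":[0,0,0.037],"roll":0,"jaw":1}]'
```

```text
time_s: 7.3
ee_pos: [483.0, 168.6, 63.7]
ee_rot: [180.0, -0.0, 13.3]
force: [-0.2, -0.9, -4.3]
gripper_width: 25.6
```

```bash
python3 -m pendant '[{"xyz":[0,0,0.0003],"roll":0,"jaw":1},{"xyz":[0,0,0.0005],"roll":0,"jaw":1},{"xyz":[0,0,0.0007],"roll":0,"jaw":1},{"xyz":[0,0,0.001],"roll":0,"jaw":1},{"xyz":[0,0,0.001],"roll":0,"jaw":1},{"xyz":[0,0,0.001],"roll":0,"jaw":1},{"xyz":[0,0,0.001],"roll":0,"jaw":1},{"xyz":[0,0,0.001],"roll":0,"jaw":1}]'
```

```text
time_s: 8.3
ee_pos: [482.9, 168.5, 62.6]
ee_rot: [180.0, -0.0, 13.3]
force: [0.8, 0.6, -2.2]
gripper_width: 25.7
```

It has touched down: the load fell to 2.2 N at TCP z 62.6, where 63 was expected. I slide along tool +x.

```bash
python3 -m pendant '[{"xyz":[0.005,0,0.0003],"roll":0,"jaw":1},{"xyz":[0.015,0,0.0003],"roll":0,"jaw":1},{"xyz":[0.027,0,0.0003],"roll":0,"jaw":1},{"xyz":[0.04,0,0.0003],"roll":0,"jaw":1},{"xyz":[0.053,0,0.0003],"roll":0,"jaw":1},{"xyz":[0.065,0,0.0003],"roll":0,"jaw":1},{"xyz":[0.075,0,0.0003],"roll":0,"jaw":1},{"xyz":[0.08,0,0.0003],"roll":0,"jaw":1}]'; python3 -m pendant '[{"xyz":[0.005,0,0],"roll":0,"jaw":1},{"xyz":[0.013,0,0],"roll":0,"jaw":1},{"xyz":[0.022,0,0],"roll":0,"jaw":1},{"xyz":[0.031,0,0],"roll":0,"jaw":1},{"xyz":[0.04,0,0],"roll":0,"jaw":1},{"xyz":[0.048,0,0],"roll":0,"jaw":1},{"xyz":[0.055,0,0],"roll":0,"jaw":1},{"xyz":[0.06,0,0],"roll":0,"jaw":1}]'
python3 -c "
from h import *
go(579.7+62*.9732,192+62*.23,62.6,13.3)
im,d=grab('top');im2,d=grab('side');f=lambda i:cv2.resize(i,None,fx=2.5,fy=2.5)
cv2.imwrite('pics/ts4.png',np.hstack([f(im[90:270,90:250]),f(im2[90:270,250:410])]))"
```

```text
time_s: 9.3
ee_pos: [561.7, 186.0, 62.5]
ee_rot: [179.9, 0.0, 13.4]
force: [-3.0, -5.3, 6.8]
gripper_width: 25.6
time_s: 10.3
ee_pos: [619.8, 200.0, 62.6]
ee_rot: [179.9, 0.0, 13.4]
force: [-2.4, -3.9, 5.8]
gripper_width: 25.9
at [619.8 200.   62.6] [1.7991e+02 2.0000e-02 1.3380e+01] F [-2.4 -3.9  5.8] w 25.9 t 10.3
shift m [ 0.0212 -0.0014 -0.    ] roll 0.08
```

View pics/ts4.png

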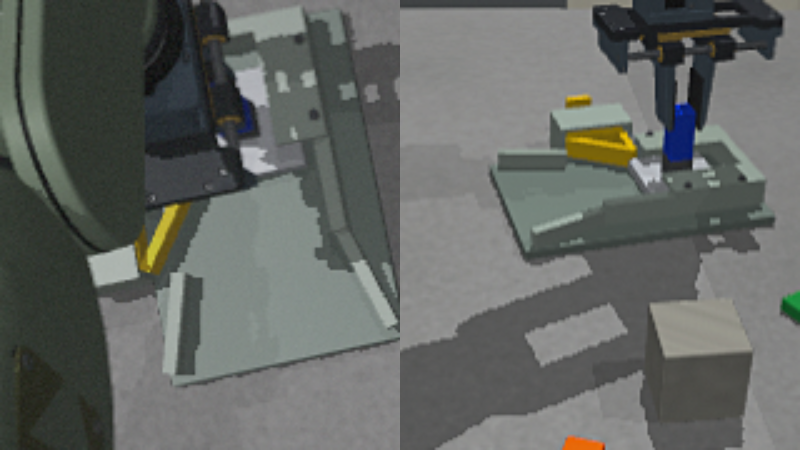

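The foot is under the lips, with the handle at (680,140) in the right panel, and the catch is held aside with its tab out at (578,100). About 21 mm remain, so I go gently to the stop.

```bash
python3 -m pendant '[{"xyz":[0.003,0,0],"roll":0,"jaw":1},{"xyz":[0.006,0,0],"roll":0,"jaw":1},{"xyz":[0.009,0,0],"roll":0,"jaw":1},{"xyz":[0.012,0,0],"roll":0,"jaw":1},{"xyz":[0.014,0,0],"roll":0,"jaw":1},{"xyz":[0.016,0,0],"roll":0,"jaw":1},{"xyz":[0.018,0,0],"roll":0,"jaw":1},{"xyz":[0.019,0,0],"roll":0,"jaw":1}]'
```

```text
time_s: 11.4
ee_pos: [637.5, 206.1, 62.5]
ee_rot: [-179.9, -0.0, 13.3]
force: [-2.8, -0.7, 5.8]
gripper_width: 25.8
```

```bash
python3 -m pendant '[{"xyz":[0.0005,0,0],"roll":0,"jaw":1},{"xyz":[0.001,0,0],"roll":0,"jaw":1},{"xyz":[0.0015,0,0],"roll":0,"jaw":1},{"xyz":[0.002,0,0],"roll":0,"jaw":1},{"xyz":[0.002,0,0],"roll":0,"jaw":1},{"xyz":[0.002,0,0],"roll":0,"jaw":1},{"xyz":[0.002,0,0],"roll":0,"jaw":1},{"xyz":[0.002,0,0],"roll":0,"jaw":1}]'
```

```text
time_s: 12.4
ee_pos: [639.5, 206.7, 62.6]
ee_rot: [-179.9, -0.0, 13.3]
force: [-1.9, -0.7, 5.0]
gripper_width: 25.9
```

The sideways force has gone, so the catch has sprung back. There is no stop contact yet, so I creep on.

```bash
python3 -m pendant '[{"xyz":[0.0003,0,0],"roll":0,"jaw":1},{"xyz":[0.0006,0,0],"roll":0,"jaw":1},{"xyz":[0.0009,0,0],"roll":0,"jaw":1},{"xyz":[0.0012,0,0],"roll":0,"jaw":1},{"xyz":[0.0015,0,0],"roll":0,"jaw":1},{"xyz":[0.0015,0,0],"roll":0,"jaw":1},{"xyz":[0.0015,0,0],"roll":0,"jaw":1},{"xyz":[0.0015,0,0],"roll":0,"jaw":1}]'
```

```text
time_s: 13.4
ee_pos: [640.9, 207.0, 62.6]
ee_rot: [-179.9, -0.0, 13.3]
force: [-2.5, -0.8, 5.4]
gripper_width: 26.1
```

```bash
python3 -m pendant '[{"xyz":[0.0003,0,0],"roll":0,"jaw":1},{"xyz":[0.0006,0,0],"roll":0,"jaw":1},{"xyz":[0.0009,0,0],"roll":0,"jaw":1},{"xyz":[0.0012,0,0],"roll":0,"jaw":1},{"xyz":[0.0015,0,0],"roll":0,"jaw":1},{"xyz":[0.0015,0,0],"roll":0,"jaw":1},{"xyz":[0.0015,0,0],"roll":0,"jaw":1},{"xyz":[0.0015,0,0],"roll":0,"jaw":1}]'
```

```text
time_s: 14.4
ee_pos: [641.5, 207.1, 62.5]
ee_rot: [-179.9, 0.1, 13.3]
force: [-5.4, -1.4, 6.6]
gripper_width: 25.7
```

```bash
python3 -m pendant '[{"xyz":[0.0003,0,0],"roll":0,"jaw":1},{"xyz":[0.0006,0,0],"roll":0,"jaw":1},{"xyz":[0.001,0,0],"roll":0,"jaw":1},{"xyz":[0.001,0,0],"roll":0,"jaw":1},{"xyz":[0.001,0,0],"roll":0,"jaw":1},{"xyz":[0.001,0,0],"roll":0,"jaw":1},{"xyz":[0.001,0,0],"roll":0,"jaw":1},{"xyz":[0.001,0,0],"roll":0,"jaw":1}]'
```

```text
time_s: 15.4
ee_pos: [641.5, 207.1, 62.6]
ee_rot: [-179.9, 0.2, 13.3]
force: [-6.8, -2.3, 8.0]
gripper_width: 25.7
```

The block is against the stop: no more travel, and the push force is rising. I relax the push, open, and lift straight up.

```bash
python3 -m pendant '[{"xyz":[-0.001,0,0],"roll":0,"jaw":1},{"xyz":[-0.001,0,0],"roll":0,"jaw":0.6},{"xyz":[-0.001,0,0],"roll":0,"jaw":0.3},{"xyz":[-0.001,0,0],"roll":0,"jaw":0.2},{"xyz":[-0.001,0,0],"roll":0,"jaw":0.2},{"xyz":[-0.001,0,0],"roll":0,"jaw":0.2},{"xyz":[-0.001,0,0],"roll":0,"jaw":0.2},{"xyz":[-0.001,0,0],"roll":0,"jaw":0.2}]'
python3 -m pendant '[{"xyz":[-0.001,0,-0.005],"roll":0,"jaw":0.2},{"xyz":[-0.001,0,-0.015],"roll":0,"jaw":0.2},{"xyz":[-0.001,0,-0.03],"roll":0,"jaw":0.2},{"xyz":[-0.001,0,-0.05],"roll":0,"jaw":0.2},{"xyz":[-0.001,0,-0.075],"roll":0,"jaw":0.2},{"xyz":[-0.001,0,-0.1],"roll":0,"jaw":0.2},{"xyz":[-0.001,0,-0.125],"roll":0,"jaw":0.2},{"xyz":[-0.001,0,-0.145],"roll":0,"jaw":0.2}]'
python3 -m pendant '[{"xyz":[-0.02,0.02,0],"roll":0,"jaw":0.2},{"xyz":[-0.04,0.06,0],"roll":0,"jaw":0.2},{"xyz":[-0.06,0.1,0],"roll":0,"jaw":0.2},{"xyz":[-0.08,0.15,0],"roll":0,"jaw":0.2},{"xyz":[-0.1,0.2,0],"roll":0,"jaw":0.2},{"xyz":[-0.12,0.25,0],"roll":0,"jaw":0.2},{"xyz":[-0.14,0.29,0],"roll":0,"jaw":0.2},{"xyz":[-0.15,0.31,0],"roll":0,"jaw":0.2}]'
python3 - <<'E'
from h import *
im,d=grab('top');im2,d2=grab('side');f=lambda i:cv2.resize(i,None,fx=2.5,fy=2.5)
cv2.imwrite('pics/ts5.png',np.hstack([f(im[80:260,90:250]),f(im2[90:270,250:410])]))
cv2.imwrite('pics/top5.png',im)
v,u=np.mgrid[0:400,0:640];h=cv2.cvtColor(im,cv2.COLOR_BGR2HSV);a=np.radians(13.3);R=np.array([[np.cos(a),-np.sin(a)],[np.sin(a),np.cos(a)]])
P=pts('top',np.c_[u.ravel(),v.ravel()],d.ravel()).reshape(400,640,3)
m=(h[...,0]>=110)&(h[...,0]<=130)&(h[...,1]>150)&(P[...,2]>95)&(u<260)&(u>95)
print('blue top',m.sum(),P[m].mean(0)); w=pts('top',np.c_[u[m],v[m]],z=102).mean(0); print('bed frame',(w[:2]-[579.7,192])@R)
y=(h[...,0]>20)&(h[...,0]<35)&(h[...,1]>120)&(u<260)
b=(pts('top',np.c_[u[y],v[y]],z=36)[:,:2]-[579.7,192])@R
im0=cv2.imread('pics/top0.png');h0=cv2.cvtColor(im0,cv2.COLOR_BGR2HSV);y0=(h0[...,0]>20)&(h0[...,0]<35)&(h0[...,1]>120)&(u<260)
b0=(pts('top',np.c_[u[y0],v[y0]],z=36)[:,:2]-[579.7,192])@R
print('catch y now',np.percentile(b[:,1],[0,1,99,100]),'start',np.percentile(b0[:,1],[0,1,99,100]))
E
```

```text
time_s: 16.4
ee_pos: [642.5, 206.3, 62.2]
ee_rot: [180.0, -0.0, 13.3]
force: [0.4, 0.6, 0.4]
gripper_width: 73.0
time_s: 17.4
ee_pos: [641.9, 206.2, 209.9]
ee_rot: [-180.0, -0.2, 13.3]
force: [-0.2, 0.1, 0.3]
gripper_width: 73.4
time_s: 18.4
ee_pos: [566.6, -132.5, 208.7]
ee_rot: [179.9, -0.1, 13.2]
force: [0.5, 0.1, 0.5]
gripper_width: 72.6
blue top 211 [638.57935397 204.34448862 106.2516085 ]
bed frame [61.52804076 -0.33553294]
catch y now [ 11.4332855   16.08664409 157.49635604 158.76149603] start [ 11.4332855   16.10747617 157.49411524 158.76149603]
```

View pics/ts5.png

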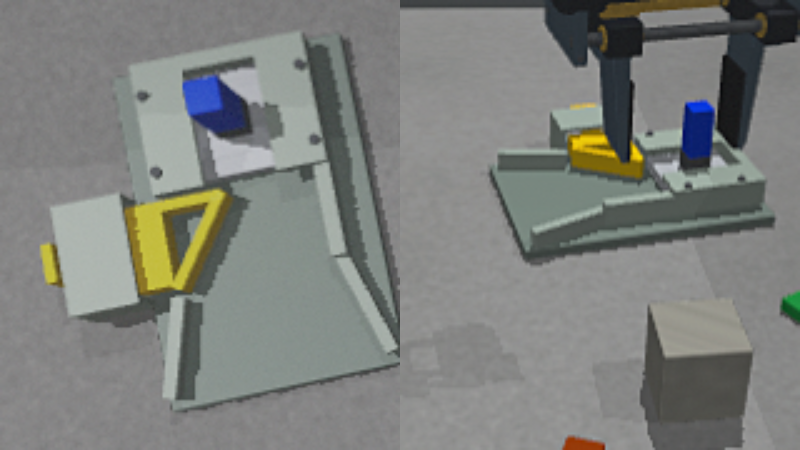

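The picture shows the block flat under the lips against the stop, handle at (205,95) in the left panel. The catch is fully out behind it, with its nose at (225,195), and the gripper is away from everything. I hand it in.

```bash
python3 -c "
from h import *
print(env.job_done())"
```

```text
the job is handed in; nothing more can be done
None
```

The blue-handled block is loaded. I set it down in the bed's mouth and slid it under the lips, past the catch and up to the end stop. Then I released it, moved the arm clear and handed the job in at about 18.5 s.

- **Block position:** the final picture puts its origin at bed x = 61.5, y = -0.3 mm, against a nominal x = 62. It lies flat, with its handle top 12 mm higher than on the table, which matches the bed floor.
- **Catch:** its outline matches the start picture, so it has sprung fully back behind the block. The sideways force also dropped away as the block passed.
- **Forces:** the highest wrist force I read was about 11 N; I only read it at the end of each move.
- **Orange block:** the arm never went down near it, but I did not measure its position again at the end.

No check failed. The end stop came about 1–2 mm further on than I had estimated, within the camera calibration error.

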